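# Tuck the flashing under the shingles and hold it flat

## Task

Pick up the L-shaped aluminium flashing strip and, on the small roof sample, slide the free edge of its flat flange squarely under the lower edge of the shingles, in the middle of their width, until the red line on the strip lies right at the shingles' edge; do not prise the shingles up on the way. Finish while holding: keep the gripper on the strip, pressing it firmly down so that it lies flat on the roof board, and do not let go. Leave the tape measure, the tin of screws and the carpenter's pencil where they are.

Things in the scene. Friction and masses are not known exactly. Their poses are not given: they have to be found in the camera images.
- deck: Plywood roof board of the roof sample, fixed, 220 (x) x 210 (y) x 14 mm; its level top is 36 mm above the table, its origin on its underside (22 mm above the table) below the middle of the shingles' lower edge. x points from the bare near part (x -125 to 0 mm) to the shingled part (0 to 95 mm), y along the shingles' edge, z up.
- lip (a point): Point on the board's top face straight below the middle of the shingles' lower edge, axes as the board's. The grey shingles (208 mm wide, 8 mm thick) stand 7 mm clear of the board; the gap runs level 50 mm deep in +x, then a batten closes it. The shingled part rises 15 mm above the board, and 22 mm from x = 58 mm on.
- shingles (a joint): Lift of the lower shingle course about the nail line 90 mm up the slope, rad; 0 lying down as built, grows as the lower edge lifts (0.01 = about 0.9 mm at the edge). A spring holds it down: about 7 N at the edge starts to lift it.
- flashing: Loose aluminium L strip, about 120 g. Flat flange 80 (x) x 130 (y) x 3 mm; along its near edge stands an upstand 8 mm thick (x -40 to -32), 42 mm tall, 130 mm long: grip it across its 8 mm. Origin: middle of the flange's underside; +x to the free edge to be tucked (x = 40), z up. A red line crosses the flange at x = 10 mm, 30 mm from the free edge.
- tuck_edge (a point): Middle of the flashing's free edge, on the underside (flashing x = +40 mm), axes as the flashing's.
- heel (a point): Point on the flashing's underside below the middle of the upstand (flashing x = -36 mm).
- tape_measure: Yellow and black tape measure, 33 x 88 x 66 mm, standing on the table; bystander. Origin in the middle of its underside.
- screw_tin: Open tin of screws, 72 mm across, 63 mm tall; bystander. Origin in the middle of its underside.
- carpenter_pencil: Green carpenter's pencil, 183 x 14 x 12 mm, lying on the table and pointing away from the robot; bystander. Origin in its middle on the underside.

How it is judged:
On the way:
1. the strip, held in the gripper, has its free edge started under the shingles' lower edge (x of tuck_edge in the frame of lip between 0.004 and 0.06 m and z of tuck_edge in the frame of lip between -0.003 and 0.005 m and y of tuck_edge in the frame of lip between -0.04 and 0.04 m and contact force between the fingers and flashing above 1 N), for 0.05 s.
At the end, for the whole second after the job is handed in: The gripper bears on the strip (over 2 N) and presses it on the board with over 4 N; free edge 30 +/- 8 mm past the shingle edge, within 30 mm of the middle, square within 0.1 rad, flat (edge and heel within 2.5 mm of the board, tilt under 0.05 rad); shingles down (under 0.03 rad) (x of tuck_edge in the frame of lip between 0.022 and 0.038 m and y of tuck_edge in the frame of lip between -0.03 and 0.03 m and z of tuck_edge in the frame of lip between -0.003 and 0.0025 m and z of heel in the frame of lip below 0.0025 m and angle between the x axis of flashing and the x axis of deck, either way round below 0.1 rad and angle between flashing's own z axis and vertical below 0.05 rad and contact force between flashing and deck above 4 N and contact force between the fingers and flashing above 2 N and value of joint shingles below 0.03 rad); the arm keeps its last pose, push and grip.
It fails at once if the shingles are prised up by more than 0.045 rad (4 mm at their lower edge) (value of joint shingles above 0.045 rad).
It fails at once if the tape measure, the screw tin or the pencil is shifted by more than 25 mm (distance of any of tape_measure, screw_tin, carpenter_pencil from where it was at the start of the episode above 0.025 m).
It also fails if it takes over 45 s, if anything falls off the work surface, if the arm or the gripper's body presses on something with over 40 N, if the wrist force passes 120 N, or if a joint passes its speed limit or range.

## Robot

A 6-joint arm with a two-finger parallel gripper is mounted at the origin on a cart in front of the work surface, level with it; the furniture and walls round the work are solid. World frame = base frame: x ahead of the robot, y to its left, z up, the work surface at z = 0. Lengths are in m, angles in rad, forces in N, time in s.
With the tool pointing down it reaches from about 0.425 to 0.925 m from the base axis. Payload 12.5 kg.
Tool frame: the origin (TCP) lies between the finger pads; the fingertips stand ctrl.finger_overhang ahead of it and the grasp point (between the pads) is the TCP (ctrl.finger_overhang is the distance from the TCP to the fingertips, in m); z points along the fingers, y is the line along which they close (so a half turn about z gives the same grasp; the last joint's range is limited). The gripper opens to 85 mm and grips with 20 to 120 N. Pads are 22 mm wide; open, the fingers measure 114 mm over their backs; the gripper's body (76 mm by 85 mm) begins 54 mm behind the grasp point. The pads swing forward as they close: fully open they stand 13 mm farther back than shut.
Start: joints at [1.2, 0.491, 1.559, -0, 1.092, -0.106], TCP at [0.164, 0.603, 0.25] pointing down, gripper open.
Joint ranges: [-3.1, 3.1], [-0.84, 2.19], [0.05, 2.79], [-1.13, 4.28], [0.06, 2.93], [-2.69, 2.69]. Speed limits (rad/s): [2.22, 2.22, 2.79, 3.14, 3.14, 3.14].

## Interface

Orientations are given as a unit quaternion [w, x, y, z].
In Python, from bench import ctrl, cams, finish_job, trace, spot_point gives the robot as it stands.
- The arm moves only by the tool play_rows, never from a script. Its arguments are lists of equal length, an entry for each row: "offset": the shift along the tool's x, y, z in m, a list of three; "rotation": the turn, a rotation vector about the tool's x, y, z in rad, a list of three; "hand": the finger opening in m, from 0 to 0.0854. In form: {"offset": [[dx, dy, dz], ...], "rotation": [[wx, wy, wz], ...], "hand": [hand, ...]}. A call has 1 to 5 rows; each row shifts and turns the commanded pose from where the row before left it, along the tool's axes as they then stand; what a row does not reach is not made up. A row lasts 1/8 s, in which the tool goes at most 62.5 mm and 10.7 degrees, less where a joint would pass 70% of its speed; a pose out of reach is approached as far as the arm can. A call with a gripper value outside its range is refused whole. The fingers move at their own pace and stop on an object; the grip force is fixed at half the most. Time passes only in rows, so rows that do not move let the fingers close. It gives the time, the measured TCP pose, the force, the opening and the grip force at its end, in the units of the state.
- ctrl.state(): the state, without advancing time (a new reading comes with each control period).
- cams.grab_frame(name): name is "scene" or "top"; returns a dict with "color" (384x512x3 uint8, blue, green, red), "K" (3x3 intrinsics, pixels), "view" (4x4, takes a point from world to camera coordinates). Camera axes: x right, y up, looking along -z (the intrinsics and any distortion apply to the point x, -y, -z); pixel columns grow to the right and rows downward; lengths in m; the calibration is good to about 2 mm. A picture is of the moment at which its call begins. There is no depth.
- finish_job(): hands the job in; it is judged then, once.
Trained networks look in a picture, given as the dict that the camera call returned (one of the last four; its "shot" number tells which), for a name from the list of things; names that differ only in an ending like _2 or _b are one class to them, and where a whole thing is asked for, a point or a joint stands for the part that bears it (a point fixed in the world has none). Each returns a list of dicts, best first, with "confidence" (0 to 1); they miss things now and then, are a little off and sometimes report something else, mostly with a low value. They report only what shows in the picture. A call takes as long as a camera call.
- trace(label, picture): "mask" (384x512 bool, what is visible of it).
- spot_point(label, picture): "position" ([x, y, z] in m, in world coordinates, good to about 4 mm: a listed point, or the origin of a listed thing).
The state is a dict: "time_s": time; "joints": joint angles; "dq": joint speeds; "tau": joint torques, N m; "ee_pos": TCP position; "tcp_rot": TCP orientation; "wrist_force": force on the tool from outside, world axes, zero at the start; "wrist_torque": the same for the moment, N m; "grip_width": finger opening in m; "grasp_force": force on a finger pad.
Only numpy, scipy, OpenCV 4.12 (cv2) and the standard library are available. Lean on these libraries where they do the work, as an engineer would, in place of code of your own. Each camera call takes 0.05 s, during which the arm holds its last target. There are 200 camera calls.

## Working session

There is one attempt and no reset: what is moved stays moved. The work goes in short steps, Python scripts to look and compute and a tool call to move; the robot and the scene stay as the last step left them, time stands still between calls to the robot, and variables do not carry over. Pictures are saved under pics/ and viewed, at most 10 in all, crops included, and the job is handed in when it is done.

Besides the shell and the picture viewer there is one more tool, called after "Request:" in YAML: its name, and indented under it one key for each argument. play_rows: Moves the arm, as the interface text tells. Its arguments: {"type":"object","properties":{"offset":{"type":"array","items":{"type":"array","items":{"type":"number"}}},"rotation":{"type":"array","items":{"type":"array","items":{"type":"number"}}},"hand":{"type":"array","items":{"type":"number"}}},"required":["offset","rotation","hand"]}

```bash
mkdir -p pics
python3 - <<'E'
from bench import ctrl,cams,spot_point,trace
import cv2,numpy as np
s=ctrl.state();print(s, ctrl.finger_overhang)
for n in("scene","top"):
    f=cams.grab_frame(n);cv2.imwrite(f"pics/{n}0.png",f["color"])
    for l in("deck","lip","flashing","tuck_edge","heel","tape_measure","screw_tin","carpenter_pencil"):
        r=spot_point(l,f);print(n,l,[(np.round(d["position"],4).tolist(),round(d["confidence"],2)) for d in r[:2]])
E
```

```text
{'time_s': 0.0, 'joints': array([ 1.20041625e+00,  4.91537265e-01,  1.55947223e+00, -1.12806670e-06,
        1.09172755e+00, -1.05589970e-01]), 'dq': array([-0.0007762 ,  0.00057994,  0.00044768, -0.00065149, -0.00102223,
       -0.00049185]), 'tau': array([-3.70607377e-03, -6.18448734e+01, -2.61601907e+01, -2.18710811e-04,
        3.91413443e-03, -6.05202672e-05]), 'ee_pos': array([0.1634579 , 0.60301598, 0.24973374]), 'tcp_rot': array([-1.34405305e-04,  1.32008334e-01,  9.91248441e-01, -5.56183664e-04]), 'wrist_force': array([ 0.57982485,  0.18510793, -0.69076742]), 'wrist_torque': array([ 0.02790279,  0.01626992, -0.0092086 ]), 'grasp_force': 0.0, 'grip_width': 0.08537580473131068} 0.019
scene deck [([0.5801, 0.1994, 0.0257], 0.57)]
scene lip [([0.5853, 0.1935, 0.0425], 0.84)]
scene flashing [([0.5492, -0.1917, 0.0031], 0.65)]
scene tuck_edge [([0.5858, -0.1776, -0.0039], 0.96)]
scene heel [([0.5136, -0.2001, -0.0022], 0.59), ([0.5838, 0.2003, 0.026], 0.16)]
scene tape_measure [([0.4724, 0.425, 0.0015], 0.65)]
scene screw_tin [([0.4454, -0.4233, 0.0023], 0.61)]
scene carpenter_pencil [([0.4507, -0.0042, -0.0045], 0.64)]
top deck [([0.5835, 0.1952, 0.0289], 0.75), ([0.4513, -0.0042, -0.0003], 0.48)]
top lip [([0.5835, 0.1946, 0.0361], 0.86)]
top flashing [([0.5476, -0.1892, -0.002], 0.59)]
top tuck_edge [([0.5915, -0.1796, -0.0008], 0.82)]
top heel [([0.5171, -0.1974, -0.0], 0.84)]
top tape_measure [([0.4734, 0.4304, -0.0012], 0.86), ([0.5887, -0.1827, -0.0007], 0.17)]
top screw_tin [([0.4503, -0.4272, -0.0035], 0.67)]
top carpenter_pencil [([0.4513, -0.0063, -0.0019], 0.53)]
```

View pics/top0.png

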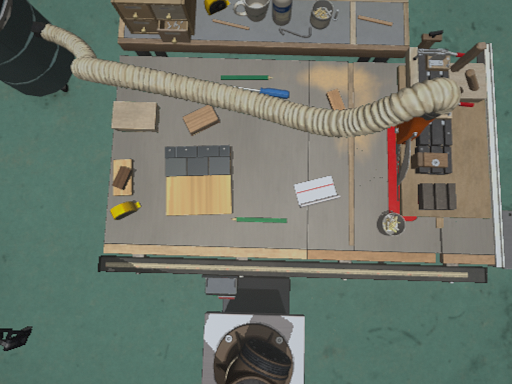

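View pics/scene0.png

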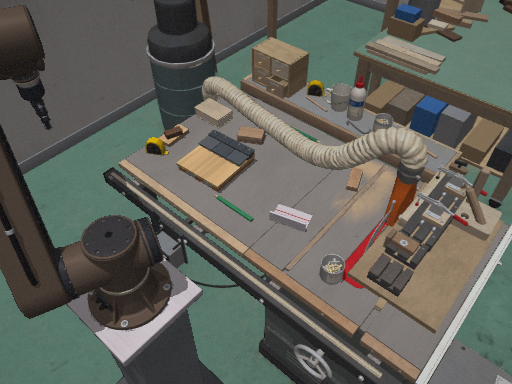

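```bash
cat > h.py <<'E'
import numpy as np,cv2
from scipy.optimize import minimize
S=8
def proj(f,P):
    c=np.c_[P,np.ones(len(P))]@np.array(f["view"])[:3].T
    c=c*[1,-1,-1]; u=c@np.array(f["K"]).T
    return u[:,:2]/u[:,2:]
def box(x0,x1,y0,y1,z0,z1): return np.array([[x,y,z] for x in(x0,x1) for y in(y0,y1) for z in(z0,z1)])
FL=[box(-.04,.04,-.065,.065,0,.003),box(-.04,-.032,-.065,.065,0,.042)]
DK=[box(-.125,.095,-.105,.105,0,.014),box(0,.095,-.104,.104,.021,.029),box(.058,.095,-.104,.104,.014,.036)]
def sil(f,boxes,p,z):
    c,s=np.cos(p[2]),np.sin(p[2]);R=np.array([[c,-s,0],[s,c,0],[0,0,1]])
    m=np.zeros((384,512),np.float32)
    for b in boxes:
        q=proj(f,b@R.T+[p[0],p[1],z])
        h=cv2.convexHull(q.astype(np.float32))
        o=h.reshape(-1,2).min(0).astype(int)-2; n=np.ptp(h.reshape(-1,2),axis=0).astype(int)+6
        t=np.zeros((n[1]*S,n[0]*S),np.uint8)
        cv2.fillPoly(t,[np.round(((h-o+.5)*S-.5)*16).astype(np.int32)],255,shift=4)
        t=cv2.resize(t,(int(n[0]),int(n[1])),interpolation=cv2.INTER_AREA)/255.
        v=m[o[1]:o[1]+n[1],o[0]:o[0]+n[0]];np.maximum(v,t,out=v)
    return m
def fit(fs,ms,boxes,p0,z):
    cost=lambda q:sum(np.abs(sil(f,boxes,q/[100,100,20],z)-m).sum()/m.sum() for f,m in zip(fs,ms))
    p0=np.array(p0)*[100,100,20]
    sx=np.vstack([p0]+[p0+d for d in np.eye(3)])
    r=minimize(cost,p0,method="Nelder-Mead",options=dict(initial_simplex=sx,xatol=.005,fatol=1e-5))
    return r.x/[100,100,20],r.fun
E
python3 - <<'E'
from bench import cams,trace
from h import *
fs=[cams.grab_frame(n) for n in("top","scene")];print(fs[0].keys())
for l,b,p0,z in(("flashing",FL,(.548,-.19,.2),0),("deck",DK,(.583,.196,0),.022)):
    ms=[]
    for f in fs:
        r=trace(l,f);print(l,[(round(d["confidence"],2),int(d["mask"].sum())) for d in r]);ms.append(r[0]["mask"].astype(np.float32))
    for k in([0,1],[0],[1]):print(l,k,fit([fs[i] for i in k],[ms[i] for i in k],b,p0,z))
E
```

```text
dict_keys(['color', 'K', 'view', 'shot'])
flashing [(0.73, 899)]
flashing [(0.62, 728)]
flashing [0, 1] (array([ 0.54982534, -0.19068979,  0.26409132]), np.float64(0.14022120833396912))
flashing [0] (array([ 0.54965149, -0.19139296,  0.28314228]), np.float64(0.07032650709152222))
flashing [1] (array([ 0.54943531, -0.19048138,  0.25449975]), np.float64(0.06479206681251526))
deck [(0.94, 3345), (0.25, 378)]
deck [(0.57, 1829)]
deck [0, 1] (array([0.58491443, 0.19521142, 0.05587594]), np.float64(0.7905248403549194))
deck [0] (array([0.58549729, 0.19514423, 0.05267831]), np.float64(0.38755881786346436))
deck [1] (array([0.58397737, 0.1945757 , 0.04612928]), np.float64(0.4009176790714264))
```

Run:
```python
from bench import cams,trace
from h import *
out=[]
for n,(x,y) in(("top",(150,130)),("scene",(165,115))):
    f=cams.grab_frame(n);m=trace("deck",f)[0]["mask"].astype(np.uint8);r=trace("shingles",f)
    print([(d["confidence"],d["mask"].sum()) for d in r])
    k=5;A=lambda im,i:cv2.resize(im[y:y+90,x:x+100],None,fx=4,fy=4,interpolation=i)
    c=A(f["color"],cv2.INTER_CUBIC)
    cs,_=cv2.findContours(A(m,0),0,1);c2=cv2.drawContours(c.copy(),cs,-1,(0,0,255),1)
    if r:
        cs,_=cv2.findContours(A(r[0]["mask"].astype(np.uint8),0),0,1);cv2.drawContours(c2,cs,-1,(255,0,255),1)
    # model lines: near edge of board top, side, lip (top of shingle edge)
    p=(.584,.195,.05);cc,s=np.cos(p[2]),np.sin(p[2])
    R=np.array([[cc,-s,0],[s,cc,0],[0,0,1]])
    P=np.array([[-.125,.105,.036],[-.125,-.105,.036],[0,-.105,.036],[0,-.104,.051],[0,.104,.051],[0,.105,.036],[-.125,.105,.036]])
    q=(proj(f,P@R.T+[p[0],p[1],0])-[x,y]+.5)*4-.5
    cv2.polylines(c2,[np.round(q).astype(np.int32)],False,(0,255,0),1)
    out.append(np.hstack([c,c2]))
o=np.vstack(out);print(o.shape);cv2.imwrite("pics/ov.png",cv2.resize(o,(660,594)))
```

```text
[(0.71, np.int64(1178)), (0.57, np.int64(543))]
[(0.67, np.int64(623)), (0.61, np.int64(598)), (0.61, np.int64(288))]
(720, 800, 3)
```

View pics/ov.png

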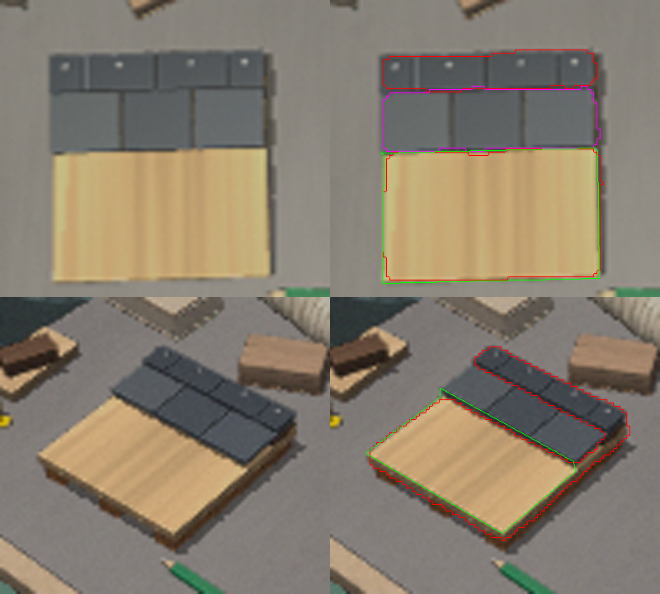

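```bash
cat >> h.py <<'E'
BARE=[np.array([[-.125,.105,.014],[-.125,-.105,.014],[0,-.105,.029],[0,.105,.029]])]
E
python3 - <<'E'
from bench import cams,trace
from h import *
F=[];M=[];B=[]
for n in("top","scene"):
    f=cams.grab_frame(n);m=trace("deck",f)[0]["mask"].copy()
    for d in trace("shingles",f)[:2]:m|=d["mask"]
    m0=m.astype(np.float32)
    hsv=cv2.cvtColor(f["color"],cv2.COLOR_BGR2HSV);w=((hsv[...,1]>65)&(hsv[...,2]>130)&(hsv[...,0]<30)&(cv2.dilate(m.astype(np.uint8),np.ones((3,3)))>0))
    k,l,st,_=cv2.connectedComponentsWithStats(w.astype(np.uint8));w=(l==1+np.argmax(st[1:,4])).astype(np.float32)
    print(n,m0.sum(),w.sum());F.append(f);M.append(m0);B.append(w)
p=(.584,.195,.05)
for i in(0,1):print(i,"full",fit([F[i]],[M[i]],DK,p,.022),"bare",fit([F[i]],[B[i]],BARE,p,.022))
E
```

```text
top 4434.0 2563.0
scene 2381.0 1288.0
0 full (array([0.58588671, 0.19486478, 0.05292145]), np.float64(0.03571068495512009)) bare (array([0.58438078, 0.19433332, 0.05484213]), np.float64(0.02331979013979435))
1 full (array([0.58538626, 0.19471724, 0.05345266]), np.float64(0.0740535780787468)) bare (array([0.57993505, 0.1849876 , 0.02109428]), np.float64(0.09289976954460144))
```

Request:
play_rows:
  offset:
    - [0,0,0]
    - [0,0,0]
    - [0,0,0]
    - [0,0,0]
    - [0,0,0]
  rotation:
    - [0,0,0.173]
    - [0,0,0.173]
    - [0,0,0.173]
    - [0,0,0.173]
    - [0,0,0.173]
  hand: [0.05,0.05,0.05,0.05,0.05]

```text
time_s: 2.42
ee_pos: [0.1636, 0.6032, 0.2503]
tcp_rot: [-0.0, 0.538, 0.843, 0.0]
wrist_force: [-0.7, -0.1, -0.6]
grip_width: 0.05
grasp_force: 0.0
```

Request:
play_rows:
  offset:
    - [0,0,0]
    - [0,0,0]
  rotation:
    - [0,0,0.173]
    - [0,0,0]
  hand: [0.05,0.05]

```text
time_s: 2.68
ee_pos: [0.1635, 0.6033, 0.2504]
tcp_rot: [-0.0, 0.606, 0.796, 0.0]
wrist_force: [0.4, -1.3, 0.6]
grip_width: 0.0499
grasp_force: 0.0
```

```bash
cat > rel.py <<'E'
import sys,numpy as np
from bench import ctrl
from scipy.spatial.transform import Rotation as R
s=ctrl.state();r=R.from_quat(np.r_[s["tcp_rot"][1:],s["tcp_rot"][0]])
M=r.as_matrix();print(s["time_s"],s["ee_pos"].round(4),"yaw_y",round(np.arctan2(M[1,1],M[0,1]),4),"z",M[:,2].round(4),"F",s["wrist_force"].round(1),"T",s["wrist_torque"].round(2),"w",round(s["grip_width"],4),"g",round(s["grasp_force"],1))
p=s["ee_pos"]
for a in sys.argv[1:]:
    t=np.array(eval(a));print(a,"tool d",(M.T@(t-p)).round(4));p=t
E
python3 rel.py "(.5,.15,.25)" "(.515,-.2004,.20)" "(.515,-.2004,.08)" "(.515,-.2004,.026)"
```

```text
2.675 [0.1635 0.6033 0.2504] yaw_y 0.2692 z [ 0.e+00  1.e-04 -1.e+00] F [ 0.4 -1.3  0.6] T [-0.04 -0.08 -0.02] w 0.0499 g 0.0
(.5,.15,.25) tool d [-5.264e-01  2.038e-01  3.000e-04]
(.515,-.2004,.20) tool d [-0.3418 -0.0787  0.05  ]
(.515,-.2004,.08) tool d [-0.   -0.    0.12]
(.515,-.2004,.026) tool d [-0.    -0.     0.054]
```

Request:
play_rows:
  offset:
    - [-0.0526,0.0204,0]
    - [-0.0526,0.0204,0]
    - [-0.0526,0.0204,0]
    - [-0.0526,0.0204,0]
    - [-0.0526,0.0204,0]
  rotation:
    - [0,0,0]
    - [0,0,0]
    - [0,0,0]
    - [0,0,0]
    - [0,0,0]
  hand: [0.05,0.05,0.05,0.05,0.05]

```text
time_s: 3.3
ee_pos: [0.3324, 0.3752, 0.2505]
tcp_rot: [0.0, 0.604, 0.797, 0.0]
wrist_force: [0.5, 1.2, 0.4]
grip_width: 0.0504
grasp_force: 0.0
```

Request:
play_rows:
  offset:
    - [-0.0526,0.0204,0]
    - [-0.0526,0.0204,0]
    - [-0.0526,0.0204,0]
    - [-0.0526,0.0204,0]
    - [-0.0526,0.0204,0]
  rotation:
    - [0,0,0]
    - [0,0,0]
    - [0,0,0]
    - [0,0,0]
    - [0,0,0]
  hand: [0.05,0.05,0.05,0.05,0.05]

```text
time_s: 3.92
ee_pos: [0.5005, 0.1484, 0.2505]
tcp_rot: [0.0, 0.604, 0.797, 0.0]
wrist_force: [1.2, 0.3, -0.4]
grip_width: 0.05
grasp_force: 0.0
```

Request:
play_rows:
  offset:
    - [-0.0488,-0.0112,0.007]
    - [-0.0488,-0.0112,0.007]
    - [-0.0488,-0.0112,0.007]
    - [-0.0488,-0.0112,0.007]
    - [-0.0488,-0.0112,0.007]
  rotation:
    - [0,0,0]
    - [0,0,0]
    - [0,0,0]
    - [0,0,0]
    - [0,0,0]
  hand: [0.05,0.05,0.05,0.05,0.05]

```text
time_s: 4.55
ee_pos: [0.5101, -0.1018, 0.2152]
tcp_rot: [0.0, 0.604, 0.797, 0.0]
wrist_force: [0.3, -0.3, 0.1]
grip_width: 0.0502
grasp_force: 0.0
```

Request:
play_rows:
  offset:
    - [-0.0488,-0.0112,0.007]
    - [-0.0488,-0.0112,0.007]
    - [0,0,0.05]
    - [0,0,0.05]
    - [0,0,0]
  rotation:
    - [0,0,0]
    - [0,0,0]
    - [0,0,0]
    - [0,0,0]
    - [0,0,0]
  hand: [0.05,0.05,0.05,0.05,0.05]

```text
time_s: 5.18
ee_pos: [0.5131, -0.1996, 0.0988]
tcp_rot: [-0.003, 0.605, 0.796, -0.0]
wrist_force: [-0.9, -0.5, 1.1]
grip_width: 0.05
grasp_force: 0.0
```

```bash
python3 rel.py "(.515,-.2004,.08)" "(.515,-.2004,.026)"
python3 - <<'E'
from bench import cams
from h import *
o=[]
for n,x,y in(("top",270,150),("scene",240,170)):
    c=cams.grab_frame(n)["color"][y:y+80,x:x+100];o.append(cv2.resize(c,None,fx=4,fy=4,interpolation=2))
cv2.imwrite("pics/g1.png",np.hstack(o))
E
```

```text
5.175 [ 0.5131 -0.1996  0.0988] yaw_y 0.2712 z [-0.0053  0.0029 -1.    ] F [-0.9 -0.5  1.1] T [-0.02  0.02 -0.03] w 0.05 g 0.0
(.515,-.2004,.08) tool d [-0.0013  0.0017  0.0188]
(.515,-.2004,.026) tool d [-0.0002  0.0002  0.054 ]
```

View pics/g1.png

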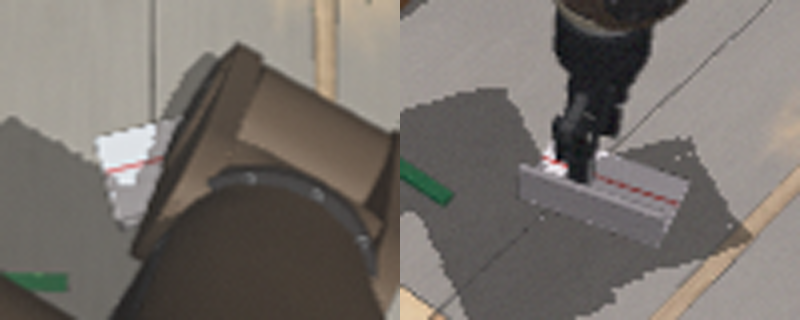

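Request:
play_rows:
  offset:
    - [0,0,0]
    - [0,0,0.03]
    - [0,0,0.02]
    - [0,0,0]
    - [0,0,0]
  rotation:
    - [0,0,0]
    - [0,0,0]
    - [0,0,0]
    - [0,0,0]
    - [0,0,0]
  hand: [0.05,0.05,0.05,0.05,0.05]

```text
time_s: 5.9
ee_pos: [0.5151, -0.2004, 0.0528]
tcp_rot: [0.001, 0.606, 0.795, 0.0]
wrist_force: [-0.4, -0.4, 0.3]
grip_width: 0.0505
grasp_force: 0.0
```

```bash
python3 rel.py "(.515,-.2004,.026)"
```

```text
5.9 [ 0.5151 -0.2004  0.0528] yaw_y 0.2685 z [ 1.9e-03 -9.0e-04 -1.0e+00] F [-0.4 -0.4  0.3] T [-0.02 -0.   -0.01] w 0.0505 g 0.0
(.515,-.2004,.026) tool d [ 0.     -0.0001  0.0268]
```

Request:
play_rows:
  offset:
    - [0,0,0.015]
    - [0,0,0.012]
    - [0,0,0]
    - [0,0,0]
    - [0,0,0]
  rotation:
    - [0,0,0]
    - [0,0,0]
    - [0,0,0]
    - [0,0,0]
    - [0,0,0]
  hand: [0.05,0.05,0.05,0.05,0.03]

```text
time_s: 6.52
ee_pos: [0.5146, -0.2002, 0.0245]
tcp_rot: [0.0, 0.606, 0.795, 0.0]
wrist_force: [-0.3, -0.6, -1.0]
grip_width: 0.033
grasp_force: 0.0
```

Request:
play_rows:
  offset:
    - [0,0,0]
    - [0,0,0]
    - [0,0,0]
    - [0,0,0]
    - [0,0,0]
  rotation:
    - [0,0,0]
    - [0,0,0]
    - [0,0,0]
    - [0,0,0]
    - [0,0,0]
  hand: [0,0,0,0,0]

```text
time_s: 7.15
ee_pos: [0.5146, -0.2002, 0.0246]
tcp_rot: [0.0, 0.606, 0.795, 0.0]
wrist_force: [-0.5, 0.1, 7.1]
grip_width: 0.0075
grasp_force: 59.2
```

Request:
play_rows:
  offset:
    - [0,0,0]
    - [0,0,0]
  rotation:
    - [0,0,0]
    - [0,0,0]
  hand: [0,0]

```text
time_s: 7.4
ee_pos: [0.5146, -0.2002, 0.0246]
tcp_rot: [0.0, 0.606, 0.795, 0.0]
wrist_force: [0.2, 1.2, 5.9]
grip_width: 0.0074
grasp_force: 59.2
```

```bash
python3 rel.py
```

```text
7.4 [ 0.5146 -0.2002  0.0246] yaw_y 0.268 z [ 6.e-04 -2.e-04 -1.e+00] F [0.2 1.2 5.9] T [0.01 0.07 0.03] w 0.0074 g 59.2
```

Request:
play_rows:
  offset:
    - [0,0,-0.02]
    - [0,0,-0.05]
    - [0,0,-0.055]
    - [0,0,0]
    - [0,0,0]
  rotation:
    - [0,0,0]
    - [0,0,0]
    - [0,0,0]
    - [0,0,0.107]
    - [0,0,0.107]
  hand: [0,0,0,0,0]

```text
time_s: 8.02
ee_pos: [0.5143, -0.2001, 0.1499]
tcp_rot: [0.0, 0.689, 0.725, 0.0]
wrist_force: [0.1, -0.3, -1.6]
grip_width: 0.0073
grasp_force: 58.7
```

Request:
play_rows:
  offset:
    - [0,0,0]
    - [0,0,0]
    - [0,0,0]
  rotation:
    - [0,0,0]
    - [0,0,0]
    - [0,0,0]
  hand: [0,0,0]

```text
time_s: 8.4
ee_pos: [0.5144, -0.2001, 0.149]
tcp_rot: [-0.0, 0.687, 0.726, -0.0]
wrist_force: [0.1, -0.3, -1.7]
grip_width: 0.0071
grasp_force: 58.7
```

```bash
python3 rel.py "(.479,.189,.15)" "(.479,.189,.09)"
```

```text
8.4 [ 0.5144 -0.2001  0.149 ] yaw_y 0.0553 z [-4.e-04  3.e-04 -1.e+00] F [ 0.1 -0.3 -1.7] T [-0.05 -0.02 -0.01] w 0.0071 g 58.7
(.479,.189,.15) tool d [ 0.3905 -0.0138 -0.0008]
(.479,.189,.09) tool d [-0.    0.    0.06]
```

8 rows sideways, then down.

Request:
play_rows:
  offset:
    - [0.03,-0.0014,0]
    - [0.05,-0.0018,0]
    - [0.055,-0.0018,0]
    - [0.055,-0.0018,0]
    - [0.055,-0.0018,0]
  rotation:
    - [0,0,0]
    - [0,0,0]
    - [0,0,0]
    - [0,0,0]
    - [0,0,0]
  hand: [0,0,0,0,0]

```text
time_s: 9.02
ee_pos: [0.4924, 0.0457, 0.1493]
tcp_rot: [0.0, 0.688, 0.726, 0.0]
wrist_force: [0.3, 0.7, -2.2]
grip_width: 0.0073
grasp_force: 58.6
```

Request:
play_rows:
  offset:
    - [0.055,-0.0018,0]
    - [0.05,-0.0018,0]
    - [0.0405,-0.0016,0]
    - [0,0,0.03]
    - [0,0,0.03]
  rotation:
    - [0,0,0]
    - [0,0,0]
    - [0,0,0]
    - [0,0,0]
    - [0,0,0]
  hand: [0,0,0,0,0]

```text
time_s: 9.65
ee_pos: [0.4795, 0.1898, 0.0887]
tcp_rot: [0.0, 0.687, 0.727, 0.0]
wrist_force: [0.9, -0.9, -0.8]
grip_width: 0.0071
grasp_force: 58.8
```

Request:
play_rows:
  offset:
    - [0,0,0]
    - [0,0,0]
    - [0,0,0]
  rotation:
    - [0,0,0]
    - [0,0,0]
    - [0,0,0]
  hand: [0,0,0]

```text
time_s: 10.02
ee_pos: [0.4801, 0.1891, 0.0904]
tcp_rot: [0.0, 0.688, 0.726, 0.001]
wrist_force: [0.1, 0.1, -1.1]
grip_width: 0.0078
grasp_force: 58.4
```

```bash
python3 rel.py "(.479,.189,.065)"
python3 - <<'E'
from bench import cams,spot_point,trace
from h import *
o=[]
for n,x,y in(("top",150,140),("scene",165,120)):
    f=cams.grab_frame(n);c=f["color"][y:y+80,x:x+100];o.append(cv2.resize(c,None,fx=4,fy=4,interpolation=2))
    for l in("tuck_edge","heel","lip","flashing"):print(n,l,[(np.round(d["position"],4).tolist(),round(d["confidence"],2)) for d in spot_point(l,f)[:1]])
cv2.imwrite("pics/g2.png",np.hstack(o))
E
```

```text
10.025 [0.4801 0.1891 0.0904] yaw_y 0.0539 z [ 1.8e-03  5.0e-04 -1.0e+00] F [ 0.1  0.1 -1.1] T [-0.   -0.   -0.02] w 0.0078 g 58.4
(.479,.189,.065) tool d [-0.     -0.0011  0.0254]
top tuck_edge [([0.5568, 0.1949, 0.0644], 0.65)]
top heel [([0.4818, 0.1895, 0.0633], 0.55)]
top lip [([0.5858, 0.1951, 0.0343], 0.89)]
top flashing [([0.5166, 0.1909, 0.0625], 0.75)]
scene tuck_edge [([0.5515, 0.1905, 0.0599], 0.89)]
scene heel [([0.4788, 0.1886, 0.0631], 0.7)]
scene lip [([0.5874, 0.196, 0.0384], 0.96)]
scene flashing [([0.5147, 0.1919, 0.069], 0.72)]
```

View pics/g2.png

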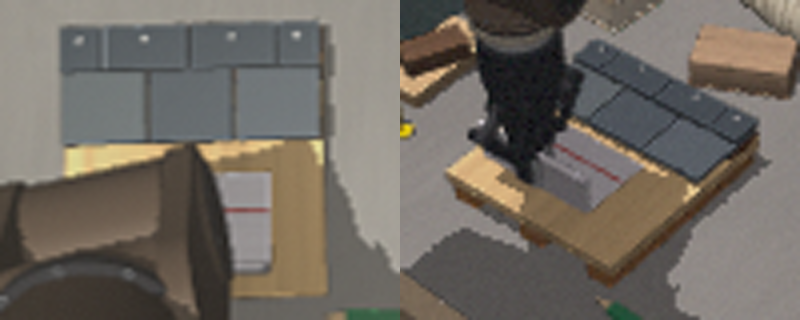

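Request:
play_rows:
  offset:
    - [0,0,0.013]
    - [0,0,0.013]
    - [0,0,0.002]
    - [0,0,0]
    - [0,0,0]
  rotation:
    - [0,0,0]
    - [0,0,0]
    - [0,0,0]
    - [0,0,0]
    - [0,0,0]
  hand: [0,0,0,0,0]

```text
time_s: 11.15
ee_pos: [0.4796, 0.1891, 0.0611]
tcp_rot: [-0.0, 0.688, 0.726, -0.0]
wrist_force: [-0.4, 0.4, -0.9]
grip_width: 0.0072
grasp_force: 58.7
```

Request:
play_rows:
  offset:
    - [0,0,0.001]
    - [0,0,0]
  rotation:
    - [0,0,0]
    - [0,0,0]
  hand: [0,0]

```text
time_s: 11.4
ee_pos: [0.4796, 0.1891, 0.0603]
tcp_rot: [0.0, 0.688, 0.726, 0.0]
wrist_force: [0.4, 0.1, -1.8]
grip_width: 0.0074
grasp_force: 58.8
```

Request:
play_rows:
  offset:
    - [0,0,0.001]
    - [0,0,0]
  rotation:
    - [0,0,0]
    - [0,0,0]
  hand: [0,0]

```text
time_s: 11.65
ee_pos: [0.4796, 0.1891, 0.0603]
tcp_rot: [0.0, 0.688, 0.726, 0.0]
wrist_force: [-3.6, -0.9, 13.4]
grip_width: 0.007
grasp_force: 61.1
```

```bash
python3 rel.py
```

```text
11.65 [0.4796 0.1891 0.0603] yaw_y 0.054 z [ 8.e-04  3.e-04 -1.e+00] F [-3.6 -0.9 13.4] T [-0.22  0.62  0.02] w 0.007 g 61.1
```

Request:
play_rows:
  offset:
    - [0,0,-0.0022]
    - [0,0.008,0]
    - [0,0.008,0]
    - [0,0.008,0]
    - [0,0.006,0]
  rotation:
    - [0,0,0]
    - [0,0,0]
    - [0,0,0]
    - [0,0,0]
    - [0,0,0]
  hand: [0,0,0,0,0]

```text
time_s: 12.28
ee_pos: [0.5101, 0.1907, 0.0613]
tcp_rot: [-0.0, 0.688, 0.726, -0.0]
wrist_force: [-0.4, -0.1, -1.7]
grip_width: 0.0077
grasp_force: 58.7
```

Request:
play_rows:
  offset:
    - [0,0.004,0]
    - [0,0.004,0]
  rotation:
    - [0,0,0]
    - [0,0,0]
  hand: [0,0]

```text
time_s: 12.52
ee_pos: [0.5177, 0.1911, 0.0614]
tcp_rot: [-0.0, 0.688, 0.726, -0.0]
wrist_force: [0.5, -0.6, -1.5]
grip_width: 0.0068
grasp_force: 58.7
```

```bash
python3 rel.py "(.5393,.1925,.0613)"
python3 - <<'E'
from bench import cams,spot_point
from h import *
o=[]
for n,x,y in(("top",150,140),("scene",165,120)):
    f=cams.grab_frame(n);c=f["color"][y:y+80,x:x+100];o.append(cv2.resize(c,None,fx=4,fy=4,interpolation=2))
    for l in("tuck_edge","lip","flashing","heel"):print(n,l,[(np.round(d["position"],4).tolist(),round(d["confidence"],2)) for d in spot_point(l,f)[:1]])
cv2.imwrite("pics/g3.png",np.hstack(o))
E
```

```text
12.525 [0.5177 0.1911 0.0614] yaw_y 0.0539 z [-2.e-04  0.e+00 -1.e+00] F [ 0.5 -0.6 -1.5] T [0.02 0.03 0.05] w 0.0068 g 58.7
(.5393,.1925,.0613) tool d [0.0002 0.0217 0.0001]
top tuck_edge [([0.5919, 0.1937, 0.0368], 0.73)]
top lip [([0.5832, 0.1969, 0.035], 0.8)]
top flashing [([0.5536, 0.1968, 0.0381], 0.53)]
top heel [([0.519, 0.194, 0.0321], 0.76)]
scene tuck_edge [([0.5918, 0.1948, 0.0302], 0.51)]
scene lip [([0.5854, 0.1932, 0.0418], 0.88)]
scene flashing []
scene heel [([0.5211, 0.192, 0.0344], 0.83)]
```

View pics/g3.png

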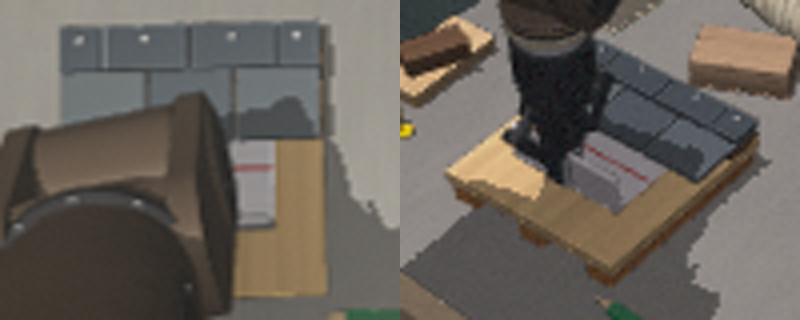

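Request:
play_rows:
  offset:
    - [0,0.005,0]
    - [0,0.005,0]
    - [0,0.005,0]
    - [0,0.0045,0]
    - [0,0.002,0]
  rotation:
    - [0,0,0]
    - [0,0,0]
    - [0,0,0]
    - [0,0,0]
    - [0,0,0]
  hand: [0,0,0,0,0]

```text
time_s: 13.65
ee_pos: [0.5393, 0.1923, 0.0614]
tcp_rot: [-0.0, 0.688, 0.726, 0.0]
wrist_force: [-0.4, -0.4, -0.9]
grip_width: 0.0071
grasp_force: 58.7
```

Request:
play_rows:
  offset:
    - [0,0,0.001]
    - [0,0,0.001]
    - [0,0,0.0005]
    - [0,0,0]
  rotation:
    - [0,0,0]
    - [0,0,0]
    - [0,0,0]
    - [0,0,0]
  hand: [0,0,0,0]

```text
time_s: 14.15
ee_pos: [0.539, 0.1923, 0.0603]
tcp_rot: [0.0, 0.688, 0.726, 0.0]
wrist_force: [-3.4, -1.0, 15.2]
grip_width: 0.0073
grasp_force: 61.3
```

```bash
python3 rel.py "(.5393,.1925,.0603)"
python3 - <<'E'
from bench import cams,spot_point
from h import *
o=[]
for n,x,y in(("top",170,145),("scene",185,130)):
    f=cams.grab_frame(n);c=f["color"][y:y+60,x:x+66];o.append(cv2.resize(c,None,fx=6,fy=6,interpolation=2))
    for l in("lip","flashing","heel"):print(n,l,[(np.round(d["position"],4).tolist(),round(d["confidence"],2)) for d in spot_point(l,f)[:1]])
cv2.imwrite("pics/g4.png",np.hstack(o))
E
```

```text
14.15 [0.539  0.1923 0.0603] yaw_y 0.0541 z [ 1.e-03  2.e-04 -1.e+00] F [-3.4 -1.  15.2] T [-0.28  0.72 -0.02] w 0.0073 g 61.3
(.5393,.1925,.0603) tool d [ 0.0002  0.0003 -0.    ]
top lip [([0.5819, 0.1963, 0.0345], 0.82)]
top flashing [([0.5392, 0.1915, 0.0308], 0.17)]
top heel [([0.5403, 0.1945, 0.0346], 0.7)]
scene lip [([0.5865, 0.1945, 0.0414], 0.84)]
scene flashing [([0.5751, 0.1942, 0.038], 0.68)]
scene heel [([0.54, 0.1923, 0.033], 0.55)]
```

View pics/g4.png

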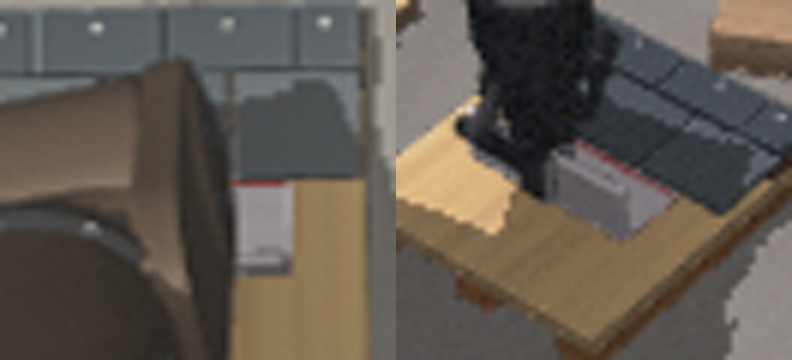

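Request:
play_rows:
  offset:
    - [0,0,0.0002]
    - [0,0,0]
    - [0,0,0]
    - [0,0,0]
    - [0,0,0]
  rotation:
    - [0,0,0]
    - [0,0,0]
    - [0,0,0]
    - [0,0,0]
    - [0,0,0]
  hand: [0,0,0,0,0]

```text
time_s: 15.18
ee_pos: [0.539, 0.1923, 0.0603]
tcp_rot: [0.0, 0.688, 0.726, 0.001]
wrist_force: [-4.0, -1.6, 16.9]
grip_width: 0.0068
grasp_force: 61.7
```

```bash
python3 rel.py; python3 -c "
from bench import finish_job
print(finish_job())"
```

```text
15.175 [0.539  0.1923 0.0603] yaw_y 0.0541 z [ 1.2e-03  3.0e-04 -1.0e+00] F [-4.  -1.6 16.9] T [-0.31  0.89  0.04] w 0.0068 g 61.7
the job is handed in; nothing more can be done
None
```

The job is handed in at 15.2 s with the red line at the shingles' edge in both camera views and the strip still gripped and pressed flat on the board with about 17 N; `finish_job` returned no verdict.

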